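# Reset the free play of a feed-roller coupling

## Robot

A 6-joint arm with a two-finger parallel gripper is mounted at the origin on the work surface. World frame = base frame: x ahead of the robot, y to its left, z up, the work surface at z = 0. Lengths are in m, angles in degrees, forces in N, time in s.
With the tool pointing down it reaches from about 0.25 to 0.725 m from the base axis. Payload 9.7 kg.
Tool frame: the origin (TCP) lies midway between the tips of the shut fingers; the grasp point (between the pads) lies 19 mm behind it; z points along the fingers, y is the direction in which the jaws open and shut (so a half turn about z gives the same grasp; the last joint's range is limited). The gripper opens to 85 mm and grips with 20 to 120 N. Pads are 22 mm wide; open, the fingers measure 114 mm over their backs; the gripper's body (76 mm by 85 mm) begins 54 mm behind the grasp point. The pads swing forward as they close: fully open they stand 13 mm farther back than shut.
Start: joints at [68.64, 4.979, 10.078, 95.1, 0, 90], TCP at [0.2, 0.512, 0.231] pointing down, gripper open.
Joint ranges: [-179.16, 179.16], [-48.56, 103.87], [-65.8, 70.77], [-126.05, 130.52], [-82.76, 87.17], [-180, 180]. Speed limits (degrees/s): [127.2, 127.2, 147.25, 180, 180, 180].

## Interface

Orientations are given as [roll, pitch, yaw] about the fixed x, y, z axes, in that order (R = Rz(yaw) Ry(pitch) Rx(roll)).
In Python, from workcell import get_obs, camera, get_calibration, job_done gives the robot as it stands.
- The arm moves only by the tool play_rows, never from a script. Its argument "commands" is text: rows parted by semicolons, each of 5 numbers parted by spaces: the opening, from 0 (shut) to 1 (fully open), then the shift along the world's x, y, z in mm, then the turn about the world's z in degrees. A call has 1 to 10 rows; each row is the pose to reach, as a shift and turn from the pose commanded when the call began; what a row does not reach only later rows make up. A row lasts 1/12 s, in which the tool goes at most 41.7 mm and 7.16 degrees, less where a joint would pass 70% of its speed; a pose out of reach is approached as far as the arm can. A call with a gripper value outside its range is refused whole. The fingers move at their own pace and stop on an object; "force" is the grip in N (left out, the last holds). Time passes only in rows, so rows that repeat a pose let the fingers close. It gives the time, the measured TCP pose, the force and the opening at its end, in the units of the state.
- get_obs(): the state, without advancing time (a new reading comes with each control period).
- camera(name): name is "side" or "top" or "wrist"; returns the picture (384x512x3 uint8, red, green, blue); there is no depth.
- get_calibration(name): a dict with "fx", "fy", "cx", "cy" (pixels), "eye" and "attitude" of the camera in the world; the wrist camera has in their place "mount" (4x4, takes a point from camera to tool coordinates, whose origin is the TCP and whose axes are the flange's). Camera axes: x right, y down, z forward; pixel columns grow to the right and rows downward; lengths in m; the calibration is good to about 2 mm. A picture is of the moment at which its call begins: read the wrist's pose just before it. get_calibration takes no time and is no camera call.
- job_done(): hands the job in, once; it reports no verdict.
The state is a dict: "time": time; "q": joint angles; "qd": joint speeds; "joint_efforts": joint torques, N m; "ee_pos": TCP position; "tcp_rot": TCP orientation; "wrist_force": force on the tool from outside, world axes, zero at the start; "torque": the same for the moment, N m; "opening": finger opening in m.
Only numpy, scipy, OpenCV 4.12 (cv2) and the standard library are available. Lean on these libraries where they do the work, as an engineer would, in place of code of your own. Each camera call takes 0.05 s, during which the arm holds its last target.

## Task

Feel how much free play the brass collar has on its shaft (it has a red grip): slide it until it just bites inside the blue coupling, then back until it presses on the aluminium stop's rubber buffer, pressing only gently (the coupling must never be loaded above 15 N). Then slide the stop (yellow grip) until the play is 12 mm, push the collar back to the bite to check it, and leave the collar resting there with a 12 mm gap to the stop. Leave the other things on the table where they are.

Things in the scene. Friction and masses are not known exactly. Their poses are not given: they have to be found in the camera images.
- unit: feed-roller drive on a fixed green base plate 220 x 430 x 12 mm, bolted down. Its origin is on the underside; the steel shaft (20 mm thick) lies along its own y axis, 60 mm above the origin, through x = 0. Its +y end carries the blue coupling and the grey finned motor (95 mm tall above the plate, y = 0.20 to 0.265), its -y end a grey pedestal at y = -0.12.
- coupling: closed blue coupling housing, 72 mm across, axes as unit, origin on the shaft axis straight above the unit's origin; its black mouth is at y = +0.107. The collar's steel nose runs into it. The sprung dog that the nose meets is hidden inside, at an unknown depth (it varies by some 30 mm): it can only be felt. It stays put until pushed, then gives way like a spring: about 1.5 N at first touch and 2.5 N more for every mm. It must not be loaded above 15 N.
- collar: brass shift collar, 48 mm across, 50 mm long, sliding along the shaft (the unit's y axis) with about 1 N of drag; stays where it is left. Origin at its middle on the shaft axis, axes as unit. Its 32 mm thick nose reaches 120 mm from the origin towards +y, into the coupling. A red grip stands upright on it. The farther it slides to +y, the nearer to the bite.
- collar_grip (a point): middle of the collar's red upright grip, 50 mm above the shaft axis (110 mm above the table); the grip is 18 mm (unit x) by 20 mm (unit y) by 40 mm high, axes as unit; free on all sides for fingers
- collar_back (a point): centre of the collar's flat back (-y) face, 25 mm from its origin; the face that meets the stop
- stop: aluminium stop block with a black rubber buffer on its +y face, 50 x 40 x 46 mm in all, clamped stiffly round the shaft on the -y side of the collar: it slides along the unit's y axis with about 8 N of drag, can be slid by its grip, and stays where it is left. Origin at its middle on the shaft axis, axes as unit. A yellow grip stands upright on it.
- stop_grip (a point): middle of the stop's yellow upright grip, 50 mm above the shaft axis; 18 x 20 x 40 mm like the collar's, axes as unit
- stop_face (a point): centre of the flat black rubber buffer on the stop's +y side, 20 mm from the stop's origin, axes as unit; the buffer gives about 1 mm for every 2.5 N beyond the first 1 N. The free play is how far the collar can travel from touching this face to the first bite of the coupling; with the collar at the bite it equals the gap from this face to collar_back along the unit's y axis.
- spare_ring: brass ring, 40 mm across, lying on the green base plate, bystander; origin at its underside
- wrench: steel wrench, 130 mm, lying on the green base plate, bystander; origin under its middle
- red_bowl: red plastic bowl, 110 mm across, bystander; origin at its underside
- tray: clear plastic tray 200 x 150 x 45 mm, bystander; origin at its underside
- sprayer: white bottle 64 mm across, 170 mm tall, bystander; origin at its underside
- thread_cone: paper thread cone, 110 mm tall, bystander; origin at its underside
- brush: hand brush, 170 mm, lying, bystander; origin under its middle

How it is judged (in metres and radians):
On the way, in this order (a step that is already met when the one before it is completed fails the run):
1. the collar is pushed until it bites in the coupling (more than 2 N on the dog, held 0.2 s) (contact force between collar and coupling above 2 N), for 0.2 s.
2. the collar is brought back against the stop (more than 1.5 N, held 0.2 s) (contact force between collar and stop above 1.5 N), for 0.2 s.
3. with the stop reset, the collar bites again (more than 2 N) while the gap between stop and collar is 9.5 to 15 mm, held 0.2 s (contact force between collar and coupling above 2 N and y of collar_back in the frame of stop_face between 0.0095 and 0.015 m), for 0.2 s.
At the end, for the whole second after the job is handed in: The collar stands where it was last felt to bite, with a gap of 12 mm (within 2.5 mm) between its back face and the stop's face; collar and stop are at rest (y of collar_back in the frame of stop_face between 0.0095 and 0.0145 m and linear speed of each of collar, stop below 0.005 m/s); the robot touches nothing.
It fails at once if the coupling is loaded above 15 N (contact force between collar and coupling above 15 N).
It fails at once if a bystander is moved by more than 30 mm (distance of any of spare_ring, wrench, red_bowl, tray, sprayer, thread_cone, brush from where it was at the start of the episode above 0.03 m).
It also fails if it takes over 64 s, if anything falls off the work surface, if the arm or the gripper's body presses on something with over 40 N, if the wrist force passes 120 N, or if a joint passes its speed limit or range.

## Working session

There is one attempt and no reset: what is moved stays moved. The work goes in short steps, Python scripts to look and compute and a tool call to move; the robot and the scene stay as the last step left them, time stands still between calls to the robot, and variables do not carry over. Pictures are saved under pics/ and viewed, and the job is handed in when it is done.

Besides the shell and the picture viewer there is one more tool, called after "Emit:" by a JSON object that holds its "fn" and its "kwargs". play_rows: Moves the arm, as the interface text tells. Its arguments: {"type":"object","properties":{"commands":{"type":"string"},"force":{"type":"number"}},"required":["commands"]}

```bash
mkdir -p pics; ls
python3 - <<'E'
from workcell import *
import cv2
print(get_obs())
for n in ["side","top","wrist"]:
    cv2.imwrite(f"pics/{n}0.png",camera(n)[:,:,::-1]); print(n,get_calibration(n))
E
```

```text
pics
{'time': 0.0, 'q': array([ 6.86393965e+01,  5.01138630e+00,  1.00330634e+01,  9.50996345e+01,
       -4.63483025e-04,  9.00003927e+01]), 'qd': array([-0.02125488,  0.00506449, -0.02211078, -0.00724847,  0.03118505,
       -0.08412485]), 'joint_efforts': array([ 6.99354077e-04, -5.20389247e+01,  4.64805365e+01,  1.63795991e-02,
        3.71464216e-05, -2.11090179e-05]), 'ee_pos': array([0.20024551, 0.511996  , 0.23056787]), 'tcp_rot': array([-1.79922043e+02,  4.64016933e-04,  1.58639004e+02]), 'wrist_force': array([-1.1871194 , -0.00788785,  0.12716858]), 'torque': array([ 0.05399372, -0.02650849, -0.0342049 ]), 'opening': 0.08529888536612758}
side {'fx': 367.35748489567663, 'fy': 367.35748489567663, 'cx': 256.204495639896, 'cy': 193.21701765358384, 'eye': array([-0.20274524, -0.88412751,  0.73710398]), 'attitude': array([-119.11669816,   -0.72513595,  -37.4451706 ])}
top {'fx': 365.06600791099817, 'fy': 365.06600791099817, 'cx': 251.9889832571272, 'cy': 185.77278430441518, 'eye': array([0.33054757, 0.03809739, 1.1137001 ]), 'attitude': array([-170.43204217,   -0.51055129,  -88.90391765])}
wrist {'fx': 279.09483044217717, 'fy': 279.09483044217717, 'cx': 253.38046432870377, 'cy': 192.090028233371, 'mount': array([[ 2.37931151e-04, -9.49325485e-01, -3.14294556e-01,
         8.05216537e-02],
       [ 9.99999392e-01,  5.64248223e-04, -9.47277660e-04,
        -4.61134999e-04],
       [ 1.07661497e-03, -3.14294139e-01,  9.49325042e-01,
        -1.43019337e-01],
       [ 0.00000000e+00,  0.00000000e+00,  0.00000000e+00,
         1.00000000e+00]])}
```

View pics/top0.png

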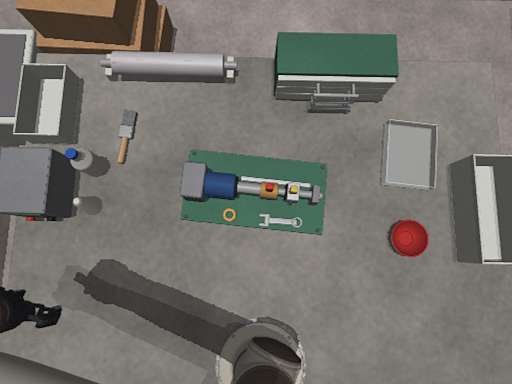

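View pics/side0.png

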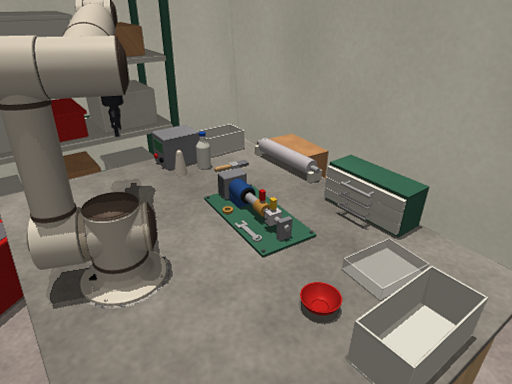

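View pics/wrist0.png

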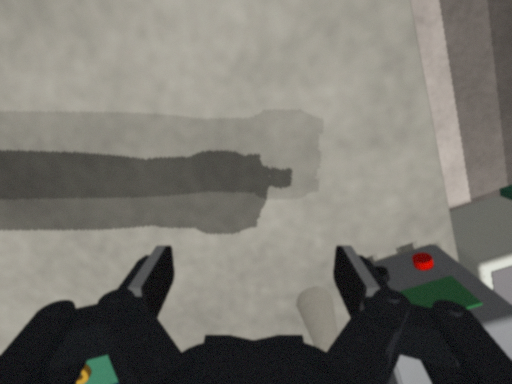

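Run:
```python
import cv2
im=cv2.imread("pics/top0.png")[140:245,170:340]
cv2.imwrite("pics/topc.png",cv2.resize(im,(765,472),interpolation=cv2.INTER_CUBIC))
im=cv2.imread("pics/side0.png")[160:260,195:325]
cv2.imwrite("pics/sidec.png",cv2.resize(im,(780,600),interpolation=cv2.INTER_CUBIC))
```

```text
(no output)
```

View pics/topc.png

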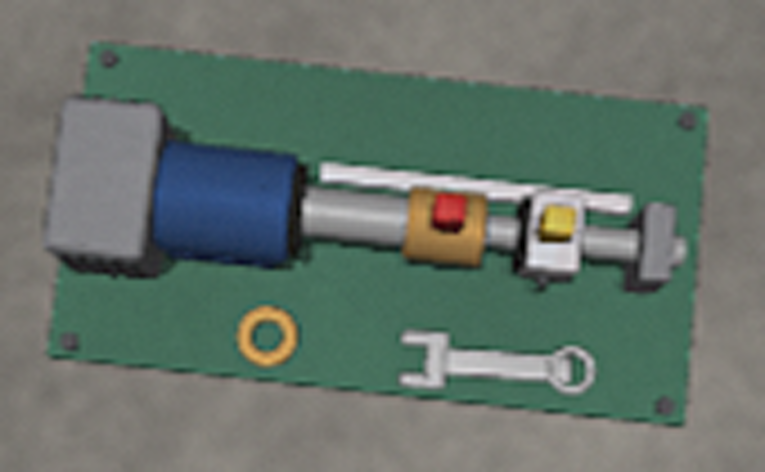

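View pics/sidec.png

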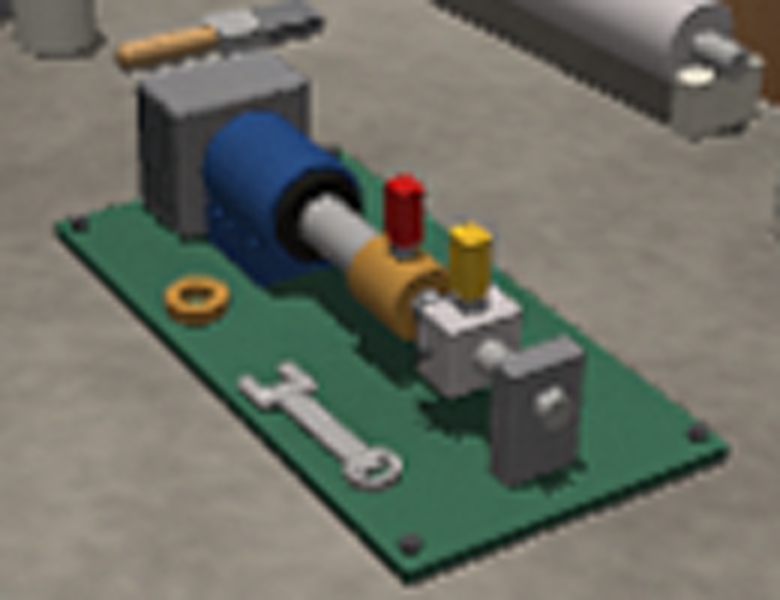

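```bash
cat > h.py <<'E'
import numpy as np, cv2
from scipy.spatial.transform import Rotation as R
from workcell import *
def ray(c,u,v,z):
    d=R.from_euler('xyz',c['attitude'],degrees=True).as_matrix()@np.array([(u-c['cx'])/c['fx'],(v-c['cy'])/c['fy'],1])
    e=c['eye']; return e+d*(z-e[2])/d[2]
def proj(c,p):
    q=R.from_euler('xyz',c['attitude'],degrees=True).as_matrix().T@(np.asarray(p)-c['eye'])
    return np.array([c['cx']+c['fx']*q[0]/q[2],c['cy']+c['fy']*q[1]/q[2]])
def wcal(o):
    m=get_calibration('wrist'); M=m['mount']
    Rt=R.from_euler('xyz',o['tcp_rot'],degrees=True).as_matrix()
    W=Rt@M[:3,:3]
    return dict(fx=m['fx'],fy=m['fy'],cx=m['cx'],cy=m['cy'],eye=o['ee_pos']+Rt@M[:3,3],attitude=R.from_matrix(W).as_euler('xyz',degrees=True))
def snap(n,f):
    o=get_obs(); im=camera(n); cv2.imwrite('pics/'+f,im[:,:,::-1]); return o,im
E
python3 - <<'E'
from h import *
t=get_calibration('top');s=get_calibration('side')
T=lambda x,y,z: ray(t,x/4.5+170-.4,y/4.5+140-.4,z)
S=lambda x,y,z: ray(s,x/6+195-.4,y/6+160-.4,z)
C=[T(*p,.012) for p in [(95,42),(708,106),(684,425),(50,355)]]
for c in C: print(c)
print([np.linalg.norm(C[i]-C[(i+1)%4]) for i in range(4)])
for A in (C[0]-C[1],C[3]-C[2]): print(np.degrees(np.arctan2(A[1],A[0]))-90)
print('side corners',S(57,228,.012),S(728,452,.012),S(407,578,.012))
print('red',T(450,203,.130),S(404,181,.130)); print('yel',T(559,214,.130),S(472,231,.130))
print('centre',sum(C)/4)
E
```

```text
[0.62859945 0.22451576 0.012     ]
[ 0.59226252 -0.19898961  0.012     ]
[ 0.3739467  -0.17968964  0.012     ]
[0.41215023 0.24441446 0.012     ]
[np.float64(0.4250613698424809), np.float64(0.2191672552979235), np.float64(0.4258213162935118), np.float64(0.21736196035601743)]
-4.903990586491773
-5.1473430323318325
side corners [0.40789459 0.2373281  0.012     ] [ 0.58303395 -0.20537441  0.012     ] [ 0.36835905 -0.18529144  0.012     ]
red [ 0.50044429 -0.01560045  0.13      ] [ 0.49702848 -0.01556261  0.13      ]
yel [ 0.49503277 -0.08191166  0.13      ] [ 0.49164601 -0.08323562  0.13      ]
centre [0.50173973 0.02256274 0.012     ]
```

Emit:
{"fn": "play_rows", "kwargs": {"commands": "1 299 -528 0 -73.6;1 299 -528 0 -73.6;1 299 -528 0 -73.6;1 299 -528 0 -73.6;1 299 -528 0 -73.6;1 299 -528 0 -73.6;1 299 -528 0 -73.6;1 299 -528 0 -73.6;1 299 -528 0 -73.6;1 299 -528 0 -73.6"}}

```text
time: 0.98
ee_pos: [0.4061, 0.1477, 0.2313]
tcp_rot: [180.0, -0.0, 86.7]
wrist_force: [1.4, 0.6, -0.0]
opening: 0.0854
```

Emit:
{"fn": "play_rows", "kwargs": {"commands": "0.5 93 -165 0 -2;0.5 93 -165 0 -2;0.5 93 -165 0 -2;0.5 93 -165 0 -2;0.5 93 -165 0 -2;0.5 93 -165 0 -2;0.5 93 -165 0 -2"}}

```text
time: 1.57
ee_pos: [0.4987, -0.0164, 0.2306]
tcp_rot: [-179.9, -0.0, 84.9]
wrist_force: [0.1, 0.5, -0.3]
opening: 0.0428
```

Run:
```python
from h import *
o,im=snap('wrist','w1.png'); print(o['ee_pos'],o['tcp_rot'],o['opening'],o['wrist_force'])
c=wcal(o)
u=np.array([np.sin(np.radians(5)),np.cos(np.radians(5)),0])
for p in ([.4988,-.0155,.13],[.4934,-.0826,.13],[.4988,-.0155,.06]): print(proj(c,p))
snap('top','t1.png')
```

```text
[ 0.49871279 -0.01643031  0.23060976] [-1.79916579e+02 -2.23767019e-03  8.48696436e+01] 0.042799009490608955 [ 0.05448431  0.45395864 -0.28068282]
[253.51669564 190.408762  ]
[254.11586735 254.81486823]
[253.57821402 171.67787057]
```

View pics/w1.png

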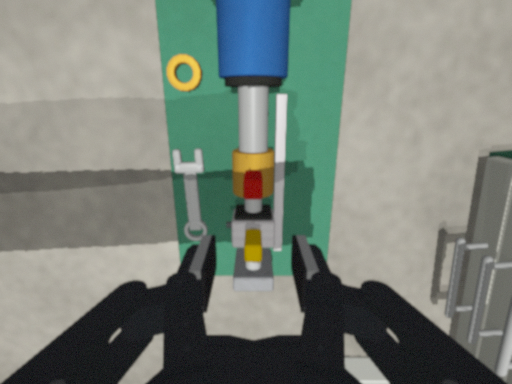

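Run:
```python
import cv2
im=cv2.imread("pics/w1.png")[70:300,150:360]
cv2.imwrite("pics/w1c.png",cv2.resize(im[60:210,50:160],(440,600),interpolation=cv2.INTER_CUBIC))
```

```text
(no output)
```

View pics/w1c.png

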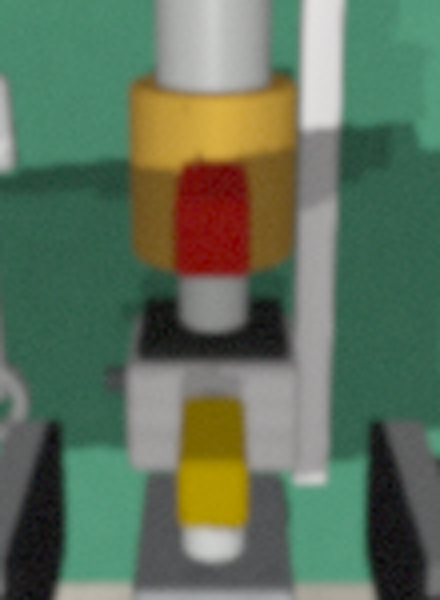

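Emit:
{"fn": "play_rows", "kwargs": {"commands": "0.5 0 1 -40 0;0.5 0 1 -80 0;0.5 0 1 -110 0;0.5 0 1 -130 0;0.5 0 1 -138 0;0.5 0 1 -138 0", "force": 40}}

```text
time: 2.17
ee_pos: [0.4974, -0.0133, 0.0919]
tcp_rot: [-179.9, 0.0, 85.1]
wrist_force: [-0.3, -0.2, -0.3]
opening: 0.0428
```

Emit:
{"fn": "play_rows", "kwargs": {"commands": "0.05 0 0 0 0;0.05 0 0 0 0;0.05 0 0 0 0;0.05 0 0 0 0;0.05 0 0 0 0;0.05 0 0 0 0", "force": 40}}

```text
time: 2.67
ee_pos: [0.4983, -0.014, 0.0954]
tcp_rot: [180.0, -0.0, 85.0]
wrist_force: [-8.8, 1.4, 8.0]
opening: 0.0173
```

Run:
```python
from h import *
o,im=snap('wrist','w2.png'); print(o)
```

```text
{'time': 2.6667, 'q': array([-1.62701374e+00, -2.56713705e+00, -1.26136952e+01,  7.99249321e+01,
        2.99502334e-02,  9.33434675e+01]), 'qd': array([ 0.01917054, -0.06334908,  0.039116  ,  0.11332519, -0.03898724,
       -0.02200048]), 'joint_efforts': array([ -0.66833518, -40.95572591,  47.29164004,  -3.39165106,
        -0.3832542 ,  -0.08381951]), 'ee_pos': array([ 0.49834305, -0.01400609,  0.09542113]), 'tcp_rot': array([ 1.79973286e+02, -3.15619764e-02,  8.50295335e+01]), 'wrist_force': array([-8.79438202,  1.42945372,  8.04226765]), 'torque': array([ 0.30153292,  1.50705328, -0.15413259]), 'opening': 0.01725756930089681}
```

View pics/w2.png

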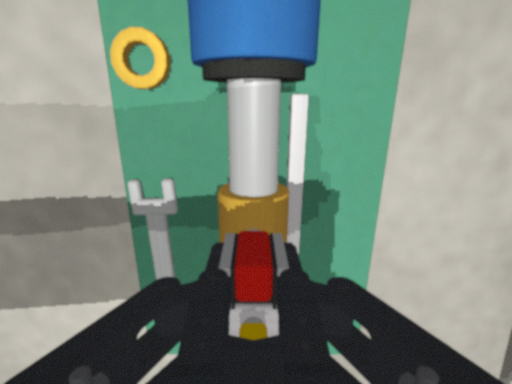

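Emit:
{"fn": "play_rows", "kwargs": {"commands": "0.05 -0.7 0 1.5 0;0.05 -1.5 0 3 0;0.05 -1.5 0 3 0;0.05 -1.5 0 3 0"}}

```text
time: 3.05
ee_pos: [0.4981, -0.0143, 0.0957]
tcp_rot: [179.9, -0.0, 85.0]
wrist_force: [8.5, -0.9, -18.0]
opening: 0.0172
```

Emit:
{"fn": "play_rows", "kwargs": {"commands": "0.05 0.1 1 0 0;0.05 0.2 2 0 0;0.05 0.3 3 0 0;0.05 0.3 3 0 0"}}

```text
time: 3.38
ee_pos: [0.4983, -0.0114, 0.0957]
tcp_rot: [179.9, 0.0, 85.0]
wrist_force: [7.9, -0.6, -17.6]
opening: 0.0178
```

Emit:
{"fn": "play_rows", "kwargs": {"commands": "0.05 0.7 0 -2 0;0.05 0.7 0 -2 0;0.05 0.7 0 -2 0"}}

```text
time: 3.63
ee_pos: [0.4985, -0.0114, 0.0955]
tcp_rot: [179.9, 0.0, 85.0]
wrist_force: [-3.1, -0.5, 3.1]
opening: 0.0176
```

Emit:
{"fn": "play_rows", "kwargs": {"commands": "0.05 0.1 1 0 0;0.05 0.2 2 0 0;0.05 0.3 3 0 0;0.05 0.3 3 0 0"}}

```text
time: 3.97
ee_pos: [0.4988, -0.0082, 0.0955]
tcp_rot: [179.9, -0.0, 85.0]
wrist_force: [-3.9, 0.5, 7.3]
opening: 0.0175
```

Emit:
{"fn": "play_rows", "kwargs": {"commands": "0.05 0.1 1 0 0;0.05 0.2 2 0 0;0.05 0.3 3 0 0;0.05 0.3 3 0 0"}}

```text
time: 4.3
ee_pos: [0.499, -0.0052, 0.0955]
tcp_rot: [179.9, -0.0, 85.0]
wrist_force: [-5.6, 0.9, 6.3]
opening: 0.0175
```

Emit:
{"fn": "play_rows", "kwargs": {"commands": "0.05 0.1 1 0 0;0.05 0.2 2 0 0;0.05 0.3 3 0 0;0.05 0.3 3 0 0"}}

```text
time: 4.63
ee_pos: [0.4993, -0.0022, 0.0955]
tcp_rot: [179.9, -0.0, 85.0]
wrist_force: [-3.7, 0.1, 5.8]
opening: 0.0174
```

Emit:
{"fn": "play_rows", "kwargs": {"commands": "0.05 0.1 1 0 0;0.05 0.2 2 0 0;0.05 0.3 3 0 0;0.05 0.3 3 0 0"}}

```text
time: 4.97
ee_pos: [0.4996, 0.0008, 0.0955]
tcp_rot: [179.9, -0.0, 85.0]
wrist_force: [-3.8, -0.0, 6.0]
opening: 0.0174
```

Emit:
{"fn": "play_rows", "kwargs": {"commands": "0.05 0.1 1 0 0;0.05 0.2 2 0 0;0.05 0.3 3 0 0;0.05 0.3 3 0 0"}}

```text
time: 5.3
ee_pos: [0.4998, 0.0039, 0.0955]
tcp_rot: [179.9, -0.0, 85.0]
wrist_force: [-4.0, 0.3, 6.4]
opening: 0.0177
```

Emit:
{"fn": "play_rows", "kwargs": {"commands": "0.05 0.1 1 0 0;0.05 0.2 2 0 0;0.05 0.3 3 0 0;0.05 0.3 3 0 0"}}

```text
time: 5.63
ee_pos: [0.5001, 0.0069, 0.0955]
tcp_rot: [179.9, -0.0, 85.0]
wrist_force: [-4.8, 0.1, 7.3]
opening: 0.0172
```

Emit:
{"fn": "play_rows", "kwargs": {"commands": "0.05 0.1 1 0 0;0.05 0.2 2 0 0;0.05 0.3 3 0 0;0.05 0.3 3 0 0"}}

```text
time: 5.97
ee_pos: [0.5004, 0.0099, 0.0955]
tcp_rot: [179.9, -0.0, 85.0]
wrist_force: [-4.8, -0.3, 6.5]
opening: 0.0177
```

Emit:
{"fn": "play_rows", "kwargs": {"commands": "0.05 0.1 1 0 0;0.05 0.2 2 0 0;0.05 0.3 3 0 0;0.05 0.3 3 0 0"}}

```text
time: 6.3
ee_pos: [0.5007, 0.0129, 0.0955]
tcp_rot: [179.9, -0.0, 85.0]
wrist_force: [-5.2, -0.1, 6.6]
opening: 0.0179
```

Emit:
{"fn": "play_rows", "kwargs": {"commands": "0.05 0.1 1 0 0;0.05 0.2 2 0 0;0.05 0.3 3 0 0;0.05 0.3 3 0 0"}}

```text
time: 6.63
ee_pos: [0.501, 0.0159, 0.0955]
tcp_rot: [179.9, -0.0, 85.0]
wrist_force: [-5.6, -0.1, 7.1]
opening: 0.0173
```

Emit:
{"fn": "play_rows", "kwargs": {"commands": "0.05 0.1 1 0 0;0.05 0.2 2 0 0;0.05 0.2 3 0 0;0.05 0.2 3 0 0"}}

```text
time: 6.97
ee_pos: [0.5013, 0.0189, 0.0955]
tcp_rot: [179.9, -0.0, 85.0]
wrist_force: [-4.9, 0.4, 7.3]
opening: 0.0174
```

Emit:
{"fn": "play_rows", "kwargs": {"commands": "0.05 0.1 1 0 0;0.05 0.2 2 0 0;0.05 0.2 3 0 0;0.05 0.2 3 0 0"}}

```text
time: 7.3
ee_pos: [0.5015, 0.0219, 0.0955]
tcp_rot: [179.9, -0.0, 85.0]
wrist_force: [-4.8, 0.2, 6.7]
opening: 0.0174
```

Emit:
{"fn": "play_rows", "kwargs": {"commands": "0.05 0.1 1 0 0;0.05 0.2 2 0 0;0.05 0.2 3 0 0;0.05 0.2 3 0 0"}}

```text
time: 7.63
ee_pos: [0.5017, 0.0249, 0.0955]
tcp_rot: [179.9, -0.0, 85.0]
wrist_force: [-3.7, 0.6, 6.0]
opening: 0.0174
```

Emit:
{"fn": "play_rows", "kwargs": {"commands": "0.05 0.1 1 0 0;0.05 0.2 2 0 0;0.05 0.3 3 0 0;0.05 0.3 3 0 0"}}

```text
time: 7.97
ee_pos: [0.502, 0.0273, 0.0955]
tcp_rot: [179.9, 0.1, 85.0]
wrist_force: [-3.9, -4.2, 7.3]
opening: 0.0172
```

Emit:
{"fn": "play_rows", "kwargs": {"commands": "0.05 0 0 0 0;0.05 0 0 0 0;0.05 0 0 0 0;0.05 0 0 0 0"}}

```text
time: 8.3
ee_pos: [0.5019, 0.0273, 0.0954]
tcp_rot: [179.9, 0.0, 85.0]
wrist_force: [-4.0, -2.9, 7.1]
opening: 0.0175
```

Run:
```python
from h import *
o=get_obs(); print(o['ee_pos'],o['wrist_force'])
u=np.array([np.sin(np.radians(5)),np.cos(np.radians(5)),0]);print(o['ee_pos']@u*1e3,o['wrist_force']@u)
```

```text
[0.50194091 0.0272628  0.09544461] [-3.97591061 -2.86930785  7.05719948]
70.90609492814222 -3.2049127080297697
```

Emit:
{"fn": "play_rows", "kwargs": {"commands": "0.05 0.1 1 0 0;0.05 0.1 1 0 0;0.05 0.1 1 0 0;0.05 0.1 1 0 0"}}

```text
time: 8.63
ee_pos: [0.502, 0.0279, 0.0955]
tcp_rot: [179.9, 0.1, 85.0]
wrist_force: [-4.5, -6.6, 5.8]
opening: 0.0175
```

Run:
```python
from h import *
o=get_obs(); print(o['ee_pos'],o['wrist_force'])
u=np.array([np.sin(np.radians(5)),np.cos(np.radians(5)),0]);print(o['ee_pos']@u*1e3,o['wrist_force']@u)
```

```text
[0.50201898 0.02794792 0.09547472] [-4.5311716  -6.58156517  5.83533535]
71.59540675453047 -6.951437955914005
```

Emit:
{"fn": "play_rows", "kwargs": {"commands": "0.05 -0.4 -5 0 0;0.05 -1 -12 0 0;0.05 -1.8 -20 0 0;0.05 -2.6 -30 0 0;0.05 -3.5 -40 0 0;0.05 -4.3 -48 0 0;0.05 -4.7 -54 0 0;0.05 -5 -57 0 0;0.05 -5 -57 0 0;0.05 -5 -57 0 0"}}

```text
time: 9.47
ee_pos: [0.497, -0.0286, 0.0955]
tcp_rot: [179.9, 0.0, 85.0]
wrist_force: [-4.0, -0.2, 6.4]
opening: 0.0175
```

```bash
cat > r.py <<'E'
from h import *
o=get_obs(); 
u=np.array([np.sin(np.radians(5)),np.cos(np.radians(5)),0]);print(o['ee_pos'],o['wrist_force'],o['ee_pos']@u*1e3,o['wrist_force']@u)
E
python3 r.py
```

```text
[ 0.49696658 -0.0286091   0.09550314] [-4.0442867  -0.17087339  6.35744712] 14.81325616119721 -0.5227059766361452
```

Emit:
{"fn": "play_rows", "kwargs": {"commands": "0.05 -0.1 -1 0 0;0.05 -0.2 -2 0 0;0.05 -0.3 -3 0 0;0.05 -0.3 -3 0 0"}}

```text
time: 9.8
ee_pos: [0.4967, -0.0313, 0.0955]
tcp_rot: [179.9, -0.0, 85.0]
wrist_force: [-4.6, -0.1, 7.5]
opening: 0.0175
```

Emit:
{"fn": "play_rows", "kwargs": {"commands": "0.05 -0.1 -1 0 0;0.05 -0.2 -2 0 0;0.05 -0.2 -2 0 0;0.05 -0.2 -2 0 0"}}

```text
time: 10.13
ee_pos: [0.4965, -0.0332, 0.0955]
tcp_rot: [179.9, -0.0, 85.0]
wrist_force: [-3.5, -0.3, 6.5]
opening: 0.0174
```

Emit:
{"fn": "play_rows", "kwargs": {"commands": "0.05 -0.1 -1 0 0;0.05 -0.2 -2 0 0;0.05 -0.2 -2 0 0;0.05 -0.2 -2 0 0"}}

```text
time: 10.47
ee_pos: [0.4964, -0.0352, 0.0955]
tcp_rot: [179.9, -0.0, 85.0]
wrist_force: [-4.1, 0.1, 6.4]
opening: 0.0177
```

Emit:
{"fn": "play_rows", "kwargs": {"commands": "0.05 -0.1 -1 0 0;0.05 -0.1 -1 0 0;0.05 -0.2 -2 0 0;0.05 -0.2 -2 0 0"}}

```text
time: 10.8
ee_pos: [0.4962, -0.0368, 0.0955]
tcp_rot: [179.9, -0.1, 85.0]
wrist_force: [-3.2, 3.2, 6.7]
opening: 0.0175
```

Emit:
{"fn": "play_rows", "kwargs": {"commands": "0.05 0 -0.5 0 0;0.05 0 -0.5 0 0;0.05 0 -0.5 0 0;0.05 0 -0.5 0 0;0.05 0 -0.5 0 0"}}

```text
time: 11.22
ee_pos: [0.4962, -0.037, 0.0955]
tcp_rot: [179.9, -0.1, 85.1]
wrist_force: [-4.2, 4.5, 7.1]
opening: 0.0172
```

```bash
python3 r.py
```

```text
[ 0.4961728  -0.03704026  0.09548831] [-4.23851444  4.46163396  7.07777179] 6.34499707635559 4.075245224509861
```

Emit:
{"fn": "play_rows", "kwargs": {"commands": "0.05 0.4 5 0 0;0.05 1.1 13 0 0;0.05 2 23 0 0;0.05 2.9 33 0 0;0.05 3.8 43 0 0;0.05 4.5 51 0 0;0.05 5 57 0 0;0.05 5.3 60 0 0;0.05 5.3 60 0 0;0.05 5.3 60 0 0"}}

```text
time: 12.05
ee_pos: [0.5015, 0.0227, 0.0955]
tcp_rot: [179.9, -0.0, 85.1]
wrist_force: [-4.6, 2.0, 6.4]
opening: 0.0172
```

```bash
python3 r.py
```

```text
[0.50154626 0.02274244 0.09548475] [-4.55045109  1.95155589  6.36826546] 66.36852976322768 1.5475316828478047
```

Emit:
{"fn": "play_rows", "kwargs": {"commands": "0.05 0.1 1 0 0;0.05 0.2 2 0 0;0.05 0.3 3 0 0;0.05 0.3 3 0 0;0.05 0.3 3 0 0"}}

```text
time: 12.47
ee_pos: [0.5018, 0.0254, 0.0955]
tcp_rot: [179.9, -0.0, 85.0]
wrist_force: [-4.0, 0.3, 6.7]
opening: 0.0175
```

```bash
python3 r.py
```

```text
[0.50180519 0.02540075 0.09549929] [-3.9735183   0.30769645  6.71855225] 69.03929422865062 -0.03978936636566823
```

Emit:
{"fn": "play_rows", "kwargs": {"commands": "0.05 0 0.5 0 0;0.05 0 0.5 0 0;0.05 0 0.5 0 0;0.05 0 0.5 0 0"}}

```text
time: 12.8
ee_pos: [0.5018, 0.0258, 0.0955]
tcp_rot: [179.9, -0.0, 85.0]
wrist_force: [-4.5, -0.4, 6.7]
opening: 0.0176
```

```bash
python3 r.py
```

```text
[0.5018219  0.02578561 0.09549056] [-4.53734405 -0.40317433  6.65996864] 69.42415311525005 -0.7970957197651998
```

Emit:
{"fn": "play_rows", "kwargs": {"commands": "0.05 0.1 0.5 0 0;0.05 0.1 0.5 0 0;0.05 0.1 0.5 0 0;0.05 0.1 0.5 0 0"}}

```text
time: 13.13
ee_pos: [0.5019, 0.0261, 0.0955]
tcp_rot: [179.9, 0.0, 85.0]
wrist_force: [-4.0, -1.0, 6.9]
opening: 0.0175
```

```bash
python3 r.py
```

```text
[0.50185474 0.02607595 0.09547098] [-4.04124617 -1.02057782  6.93715214] 69.71624405381408 -1.3689120201277525
```

Emit:
{"fn": "play_rows", "kwargs": {"commands": "0.05 0 0.5 0 0;0.05 0 0.5 0 0;0.05 0 0.5 0 0;0.05 0 0.5 0 0"}}

```text
time: 13.47
ee_pos: [0.5019, 0.0264, 0.0955]
tcp_rot: [179.9, 0.0, 85.0]
wrist_force: [-4.3, -3.1, 6.7]
opening: 0.0172
```

```bash
python3 r.py
```

```text
[0.50188014 0.02639454 0.0954805 ] [-4.29736528 -3.10166827  6.68812063] 70.03583486574888 -3.464405545878144
```

Emit:
{"fn": "play_rows", "kwargs": {"commands": "0.05 0.1 0.5 0 0;0.05 0.1 0.5 0 0;0.05 0.1 0.5 0 0;0.05 0.1 0.5 0 0"}}

```text
time: 13.8
ee_pos: [0.5019, 0.0268, 0.0955]
tcp_rot: [179.9, 0.0, 85.0]
wrist_force: [-3.8, -2.9, 7.5]
opening: 0.0174
```

```bash
python3 r.py
```

```text
[0.50192408 0.02675612 0.09545552] [-3.77781288 -2.91087436  7.4985382 ] 70.39987201263658 -3.2290556875057015
```

Emit:
{"fn": "play_rows", "kwargs": {"commands": "0.05 -0.1 -1 0 0;0.05 -0.1 -1 0 0;0.05 -0.1 -1 0 0;0.5 -0.1 -1 0 0;0.5 -0.1 -1 0 0;0.5 -0.1 -1 0 0;0.5 -0.1 -1 0 0;0.5 -0.1 -1 20 0;0.5 -0.1 -1 50 0;0.5 -0.1 -1 50 0"}}

```text
time: 14.63
ee_pos: [0.5034, 0.0263, 0.1492]
tcp_rot: [179.7, -0.1, 85.0]
wrist_force: [0.2, -0.8, 0.7]
opening: 0.0425
```

```bash
python3 r.py; python3 -c "
from h import *
print(get_obs()['opening'])"
```

```text
[0.50337553 0.02630742 0.1491622 ] [ 0.19233351 -0.76054431  0.71832808] 70.07937569421959 -0.7408872433612309
0.042485617769128216
```

Emit:
{"fn": "play_rows", "kwargs": {"commands": "0.5 -3 -35 0 0;0.5 -7 -72 0 0;0.5 -10.5 -107 0 0;0.5 -10.5 -107 0 0;0.5 -10.5 -107 0 0;0.5 -10.5 -107 0 0"}}

```text
time: 15.13
ee_pos: [0.4912, -0.0808, 0.1442]
tcp_rot: [180.0, -0.0, 85.0]
wrist_force: [-0.1, 0.0, 0.4]
opening: 0.0426
```

```bash
python3 r.py; python3 -c "
from h import *
o,im=snap('wrist','w3.png'); c=wcal(o); print(proj(c,[.4925,-.081,.13]),proj(c,[.5019,.0264,.13]))"
```

```text
[ 0.49123075 -0.08077553  0.14424868] [-0.0904277   0.02915759  0.43238066] -37.65457886444152 0.02116534253529955
[255.38695775 234.71752359] [255.8445838   41.91111504]
```

View pics/w3.png

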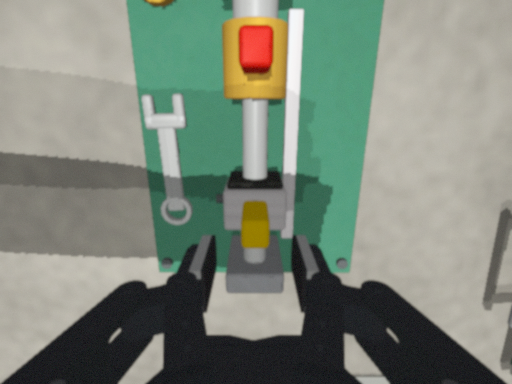

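Emit:
{"fn": "play_rows", "kwargs": {"commands": "0.5 1 0 -25 0;0.5 1 0 -45 0;0.5 1 0 -48.5 0;0.5 1 0 -48.5 0;0.05 1 0 -48.5 0;0.05 1 0 -48.5 0;0.05 1 0 -48.5 0;0.05 1 0 -48.5 0;0.05 1 0 -48.5 0;0.05 1 0 -48.5 0", "force": 80}}

```text
time: 16.02
ee_pos: [0.4923, -0.0805, 0.0974]
tcp_rot: [179.9, -0.0, 85.0]
wrist_force: [-4.1, 2.8, 7.0]
opening: 0.0167
```

```bash
python3 r.py
```

```text
[ 0.49228392 -0.0805097   0.09743944] [-4.08427939  2.81585418  7.02962741] -37.29796786692439 2.4491705965085995
```

Emit:
{"fn": "play_rows", "kwargs": {"commands": "0.05 0.2 3 0 0;0.05 0.7 8 0 0;0.05 1.3 15 0 0;0.05 1.9 22 0 0;0.05 2.5 29 0 0;0.05 3.1 36 0 0;0.05 3.7 42 0 0;0.05 4.1 47 0 0;0.05 4.3 49 0 0;0.05 4.3 49 0 0"}}

```text
time: 16.85
ee_pos: [0.4966, -0.0324, 0.0974]
tcp_rot: [179.9, 0.1, 85.0]
wrist_force: [-4.9, -4.1, 5.8]
opening: 0.017
```

```bash
python3 r.py
```

```text
[ 0.49661607 -0.03243763  0.09742099] [-4.93066531 -4.11690767  5.77507961] 10.968748754756643 -4.530977388023271
```

Emit:
{"fn": "play_rows", "kwargs": {"commands": "0.05 0 0 0 0;0.05 0 0 0 0;0.05 0 0 0 0"}}

```text
time: 17.1
ee_pos: [0.4966, -0.0325, 0.0974]
tcp_rot: [179.9, 0.1, 85.0]
wrist_force: [-4.5, -3.2, 5.9]
opening: 0.0167
```

```bash
python3 r.py
```

```text
[ 0.49658677 -0.03245625  0.0974047 ] [-4.50232696 -3.24210006  5.89263521] 10.947640119589796 -3.622166537249763
```

Emit:
{"fn": "play_rows", "kwargs": {"commands": "0.05 0.1 1 0 0;0.05 0.2 2 0 0;0.05 0.2 2.7 0 0;0.05 0.2 2.7 0 0;0.05 0.2 2.7 0 0"}}

```text
time: 17.52
ee_pos: [0.4968, -0.0302, 0.0974]
tcp_rot: [179.9, 0.1, 85.0]
wrist_force: [-4.9, -7.1, 6.1]
opening: 0.0168
```

```bash
python3 r.py
```

```text
[ 0.49678709 -0.03024375  0.09739903] [-4.85869007 -7.06914407  6.06728965] 13.16918478692507 -7.465706586731332
```

Emit:
{"fn": "play_rows", "kwargs": {"commands": "0.05 0 -0.9 0 0;0.05 0 -0.9 0 0;0.05 0 -0.9 0 0;0.5 0 -0.9 0 0;0.5 0 -0.9 0 0;0.5 0 -0.9 0 0;0.5 0 -0.9 0 0;0.5 0 -0.9 20 0;0.5 0 -0.9 50 0;0.5 0 -0.9 50 0", "force": 40}}

```text
time: 18.35
ee_pos: [0.4984, -0.0301, 0.1508]
tcp_rot: [179.6, -0.0, 85.0]
wrist_force: [0.8, -0.2, 1.0]
opening: 0.0427
```

Emit:
{"fn": "play_rows", "kwargs": {"commands": "0.5 2 25 0 0;0.5 5 56.5 0 0;0.5 5 56.5 0 0;0.5 5 56.5 0 0;0.5 5 56.5 0 0"}}

```text
time: 18.77
ee_pos: [0.5017, 0.0264, 0.1457]
tcp_rot: [180.0, 0.0, 85.1]
wrist_force: [-0.8, -0.8, 0.3]
opening: 0.0427
```

```bash
python3 r.py; python3 -c "
from h import *
o,im=snap('wrist','w4.png'); c=wcal(o); print(proj(c,[.5019,.0258,.13]))"
```

```text
[0.50166355 0.02638679 0.14574744] [-0.7990785  -0.79282323  0.31980164] 70.00924409129946 -0.8594505809659575
[253.7896637  234.25757883]
```

View pics/w4.png

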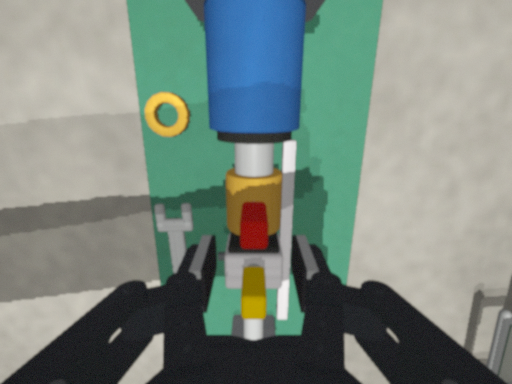

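Emit:
{"fn": "play_rows", "kwargs": {"commands": "0.5 0.3 -0.8 -25 0;0.5 0.3 -0.8 -45 0;0.5 0.3 -0.8 -49.5 0;0.5 0.3 -0.8 -49.5 0;0.05 0.3 -0.8 -49.5 0;0.05 0.3 -0.8 -49.5 0;0.05 0.3 -0.8 -49.5 0;0.05 0.3 -0.8 -49.5 0;0.05 0.3 -0.8 -49.5 0;0.05 0.3 -0.8 -49.5 0", "force": 40}}

```text
time: 19.65
ee_pos: [0.5018, 0.0255, 0.0978]
tcp_rot: [180.0, 0.0, 85.0]
wrist_force: [-4.8, -0.4, 3.8]
opening: 0.0174
```

```bash
python3 r.py
```

```text
[0.50184674 0.02546512 0.09782988] [-4.7715156  -0.39547774  3.80267008] 69.10703833158367 -0.8098378114973814
```

Emit:
{"fn": "play_rows", "kwargs": {"commands": "0.05 -0.2 -3 0 0;0.05 -0.5 -6 0 0;0.05 -0.8 -9 0 0;0.05 -0.9 -10.5 0 0;0.05 -0.9 -10.5 0 0;0.05 -0.9 -10.5 0 0"}}

```text
time: 20.15
ee_pos: [0.5009, 0.015, 0.0978]
tcp_rot: [180.0, 0.0, 85.0]
wrist_force: [-5.2, -1.0, 4.5]
opening: 0.0173
```

```bash
python3 r.py
```

```text
[0.50089817 0.0149648  0.09779799] [-5.18559221 -0.95563635  4.45447355] 58.564005963759364 -1.4039540010708214
```

Emit:
{"fn": "play_rows", "kwargs": {"commands": "0.05 -0.1 -0.7 0 0;0.05 -0.1 -0.7 0 0;0.05 -0.1 -0.7 0 0"}}

```text
time: 20.4
ee_pos: [0.5009, 0.0145, 0.0978]
tcp_rot: [180.0, -0.0, 85.0]
wrist_force: [-5.7, 0.7, 3.8]
opening: 0.0177
```

```bash
python3 r.py
```

```text
[0.50085747 0.01449322 0.09783891] [-5.72916652  0.67225658  3.79317999] 58.09067154392979 0.17036867703706773
```

Emit:
{"fn": "play_rows", "kwargs": {"commands": "0.05 -0.1 -0.7 0 0;0.05 -0.1 -0.7 0 0;0.05 -0.1 -0.7 0 0"}}

```text
time: 20.65
ee_pos: [0.5008, 0.014, 0.0978]
tcp_rot: [180.0, -0.0, 85.0]
wrist_force: [-4.1, 2.0, 3.6]
opening: 0.0178
```

```bash
python3 r.py
```

```text
[0.50081897 0.01396697 0.09781988] [-4.11354285  2.02502354  3.58431349] 57.56307398005577 1.6587988341482103
```

Emit:
{"fn": "play_rows", "kwargs": {"commands": "0.05 0 -0.7 0 0;0.05 0 -0.7 0 0;0.05 0 -0.7 0 0;0.05 0 -0.7 0 0"}}

```text
time: 20.98
ee_pos: [0.5008, 0.0135, 0.0978]
tcp_rot: [180.0, -0.1, 85.0]
wrist_force: [-5.0, 3.2, 3.2]
opening: 0.0175
```

```bash
python3 r.py
```

```text
[0.50076325 0.01346029 0.09782246] [-4.95803628  3.15845262  3.20669186] 57.053466463008824 2.714312420597227
```

Emit:
{"fn": "play_rows", "kwargs": {"commands": "0.05 0 -0.7 0 0;0.05 0 -0.7 0 0;0.05 0 -0.7 0 0;0.05 0 -0.7 0 0"}}

```text
time: 21.32
ee_pos: [0.5007, 0.013, 0.0978]
tcp_rot: [180.0, -0.1, 85.0]
wrist_force: [-4.9, 4.6, 5.3]
opening: 0.0171
```

```bash
python3 r.py
```

```text
[0.50074692 0.01298237 0.09782284] [-4.8602539   4.56666702  5.27108463] 56.57594032963182 4.125690436556224
```

Emit:
{"fn": "play_rows", "kwargs": {"commands": "0.05 0.3 4 0 0;0.05 0.7 8 0 0;0.05 1.1 12.5 0 0;0.05 1.2 14 0 0;0.05 1.2 14 0 0;0.05 1.2 14 0 0;0.05 1.2 14 0 0"}}

```text
time: 21.9
ee_pos: [0.5019, 0.0261, 0.0978]
tcp_rot: [180.0, 0.0, 85.0]
wrist_force: [-5.5, -1.9, 3.4]
opening: 0.0173
```

```bash
python3 r.py
```

```text
[0.50190461 0.02610638 0.09781644] [-5.46440269 -1.86594182  3.37964755] 69.75090833186226 -2.335095422522727
```

Emit:
{"fn": "play_rows", "kwargs": {"commands": "0.05 0.1 0.7 0 0;0.05 0.1 0.7 0 0;0.05 0.1 0.7 0 0;0.05 0.1 0.7 0 0"}}

```text
time: 22.23
ee_pos: [0.5019, 0.0266, 0.0978]
tcp_rot: [180.0, 0.0, 85.0]
wrist_force: [-4.5, -2.7, 4.7]
opening: 0.0175
```

```bash
python3 r.py
```

```text
[0.50194227 0.02656414 0.09780731] [-4.48074214 -2.69257452  4.65017849] 70.21020533426784 -3.072850873523592
```

Emit:
{"fn": "play_rows", "kwargs": {"commands": "0.05 0.1 0.7 0 0;0.05 0.1 0.7 0 0;0.05 0.1 0.7 0 0;0.05 0.1 0.7 0 0"}}

```text
time: 22.57
ee_pos: [0.502, 0.027, 0.0978]
tcp_rot: [180.0, 0.1, 85.0]
wrist_force: [-6.0, -3.4, 5.0]
opening: 0.0174
```

```bash
python3 r.py
```

```text
[0.50198916 0.02703141 0.09778928] [-6.01931782 -3.35504448  4.95834326] 70.67978796028616 -3.8668956408317814
```

Emit:
{"fn": "play_rows", "kwargs": {"commands": "0.05 0.1 0.9 0 0;0.05 0.1 0.9 0 0;0.05 0.1 0.9 0 0;0.05 0.1 0.9 0 0;0.05 0.1 0.9 0 0;0.05 0.1 0.9 0 0"}}

```text
time: 23.07
ee_pos: [0.5021, 0.0277, 0.0978]
tcp_rot: [180.0, 0.1, 85.0]
wrist_force: [-6.1, -6.7, 4.6]
opening: 0.0173
```

```bash
python3 r.py
```

```text
[0.50206004 0.02772026 0.0978204 ] [-6.07830444 -6.65492912  4.61949759] 71.37218913772685 -7.159364240581526
```

Emit:
{"fn": "play_rows", "kwargs": {"commands": "0.05 -0.1 -1 0 0;0.05 -0.2 -2 0 0;0.05 -0.2 -2 0 0;0.05 -0.2 -2 0 0"}}

```text
time: 23.4
ee_pos: [0.5019, 0.0261, 0.0978]
tcp_rot: [180.0, 0.1, 85.0]
wrist_force: [-5.8, -3.0, 3.5]
opening: 0.0179
```

```bash
python3 r.py
```

```text
[0.50191604 0.02606117 0.09781409] [-5.8115387  -3.03084697  3.45141861] 69.70686555083834 -3.525822650501752
```

Emit:
{"fn": "play_rows", "kwargs": {"commands": "0.05 0 -0.2 0 0;0.05 0 -0.2 0 0;0.5 0 -0.2 0 0;0.5 0 -0.2 0 0;0.5 0 -0.2 0 0;0.5 0 -0.2 0 0;0.5 0 -0.2 20 0;0.5 0 -0.2 50 0;0.5 0 -0.2 90 0;0.5 0 -0.2 90 0"}}

```text
time: 24.23
ee_pos: [0.5043, 0.0266, 0.1935]
tcp_rot: [179.5, -0.1, 85.0]
wrist_force: [0.5, -0.9, 1.1]
opening: 0.0426
```

Emit:
{"fn": "play_rows", "kwargs": {"commands": "0.5 0 -30 40 0;0.5 0 -30 40 0;0.5 0 -30 40 0;0.5 0 -30 40 0"}}

```text
time: 24.57
ee_pos: [0.5025, -0.0037, 0.2261]
tcp_rot: [180.0, -0.0, 85.0]
wrist_force: [0.2, 0.7, 1.0]
opening: 0.0426
```

```bash
python3 r.py; python3 -c "
from h import *
o,im=snap('wrist','w5.png'); c=wcal(o)
u=np.array([.0872,.9962,0]); r=np.array([.5019,.0263,.13])
print(proj(c,r),proj(c,r-.057*u))
print('lower edges: collar back, stop face at z .084', proj(c,r-[0,0,.047]-.025*u), proj(c,r-[0,0,.047]-.037*u))
cv2.imwrite('pics/w5c.png',cv2.resize(cv2.imread('pics/w5.png')[100:280,180:330],(500,600),interpolation=2))"
```

```text
[ 0.5024567  -0.00365436  0.22611476] [0.24224888 0.67345338 1.03806266] 40.151529717769705 0.6920040640821821
[249.62474074 160.48680805] [249.90298622 220.56004246]
lower edges: collar back, stop face at z .084 [250.27009559 174.5421539 ] [250.31301795 185.39164748]
```

View pics/w5c.png

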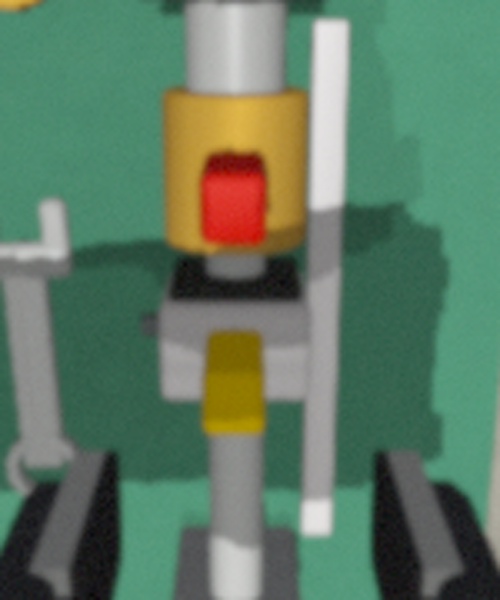

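Run:
```python
from h import *
im=cv2.imread('pics/w5.png'); hsv=cv2.cvtColor(im,cv2.COLOR_BGR2HSV)
print('col profile x=245..254')
for v in range(135,236): 
    p=im[v,245:256].mean(0).astype(int); print(v,p[::-1],end=' | ' if v%4 else '\n')
o=get_obs();c=wcal(o);u=np.array([.0872,.9962,0]); r=np.array([.5019,.0263,.13])
for d in (.054,.057,.060): print(d,proj(c,r-.01*u),proj(c,r+.01*u),proj(c,r-(d+.01)*u),proj(c,r-(d-.01)*u))
```

```text
col profile x=245..254
135 [215 174  69] | 136 [214 174  67]
137 [214 173  68] | 138 [214 174  68] | 139 [214 174  69] | 140 [214 174  68]
141 [213 173  68] | 142 [211 171  66] | 143 [205 164  63] | 144 [188 143  55]
145 [161 106  40] | 146 [132  58  23] | 147 [118  23  10] | 148 [119  18  16]
149 [120  15  12] | 150 [130  17  12] | 151 [154  20  14] | 152 [182  24  13]
153 [203  39  28] | 154 [215  49  40] | 155 [222  57  46] | 156 [224  58  48]
157 [223  58  49] | 158 [222  57  47] | 159 [222  54  44] | 160 [221  52  42]
161 [220  51  41] | 162 [219  49  40] | 163 [218  47  37] | 164 [217  46  36]
165 [216  43  32] | 166 [216  42  31] | 167 [215  38  27] | 168 [213  34  24]
169 [212  33  20] | 170 [209  31  18] | 171 [200  32  17] | 172 [185  47  17]
173 [162  75  28] | 174 [140  92  39] | 175 [125  98  58] | 176 [117 102  83]
177 [113 109 103] | 178 [112 112 111] | 179 [111 113 111] | 180 [111 112 111]
181 [108 109 108] | 182 [96 97 95] | 183 [71 72 71] | 184 [43 43 43]
185 [27 28 25] | 186 [25 26 24] | 187 [27 26 25] | 188 [28 29 29]
189 [47 46 45] | 190 [77 75 75] | 191 [103 100
[... 518 characters left out ...]
[146 123   0] | 219 [146 121   0] | 220 [146 121   0]
221 [145 120   0] | 222 [145 121   0] | 223 [145 121   0] | 224 [147 122   0]
225 [154 129   0] | 226 [164 139   0] | 227 [173 146   0] | 228 [173 147   0]
229 [165 143  53] | 230 [152 139  99] | 231 [142 138 127] | 232 [138 138 135]
233 [137 139 136] | 234 [137 139 138] | 235 [137 138 136] | 0.054 [250.26990505 172.17050415] [250.19370896 149.48350115] [250.45735926 227.9840576 ] [250.39083512 208.17682774]
0.057 [250.26990505 172.17050415] [250.19370896 149.48350115] [250.46706336 230.87340557] [250.40102162 211.20980682]
0.06 [250.26990505 172.17050415] [250.19370896 149.48350115] [250.47669807 233.74209172] [250.41113349 214.22056734]
```

Run:
```python
from h import *
from scipy.optimize import brentq
def edges(f,x0,x1):
    im=cv2.imread(f).astype(float); p=im[:,x0:x1].mean(1)[:,::-1]
    return p
def show(f,x0,x1,a,b):
    p=edges(f,x0,x1).astype(int); print(f)
    print(' | '.join(f'{v} {p[v][0]},{p[v][1]},{p[v][2]}' for v in range(a,b)))
show('pics/w1.png',249,258,168,202); show('pics/w1.png',249,258,226,265)
show('pics/w4.png',249,258,196,330)
```

```text
pics/w1.png
168 197,156,61 | 169 175,131,49 | 170 142,88,32 | 171 118,43,17 | 172 111,16,10 | 173 111,16,11 | 174 111,15,11 | 175 110,13,12 | 176 110,16,12 | 177 110,13,11 | 178 111,12,9 | 179 118,18,16 | 180 123,15,10 | 181 128,16,10 | 182 130,17,11 | 183 131,18,13 | 184 131,19,12 | 185 131,18,12 | 186 130,17,13 | 187 130,17,11 | 188 130,16,12 | 189 130,17,11 | 190 131,18,14 | 191 130,15,12 | 192 130,16,11 | 193 130,17,10 | 194 130,19,13 | 195 129,12,8 | 196 129,18,10 | 197 127,24,20 | 198 125,59,57 | 199 128,99,97 | 200 134,128,126 | 201 137,137,135
pics/w1.png
226 127,125,125 | 227 122,118,115 | 228 117,111,94 | 229 117,103,60 | 230 118,99,20 | 231 120,100,1 | 232 120,100,0 | 233 120,99,0 | 234 120,99,1 | 235 121,101,1 | 236 120,100,0 | 237 120,99,0 | 238 121,100,1 | 239 121,100,1 | 240 121,100,0 | 241 121,101,0 | 242 122,102,1 | 243 126,104,0 | 244 136,113,0 | 245 153,128,0 | 246 165,138,0 | 247 172,145,0 | 248 176,149,0 | 249 177,150,0 | 250 177,149,0 | 251 177,149,0 | 252 177,149,0 | 253 177,149,0 | 254 176,150,0 | 255 176,150,0 | 256 176,149,0 | 257 176,149,0 | 258 176,149,0 |
[... 1604 characters left out ...]
9,0 | 288 131,109,0 | 289 131,109,0 | 290 132,110,0 | 291 132,110,0 | 292 131,110,0 | 293 132,111,0 | 294 136,114,0 | 295 144,119,0 | 296 156,131,0 | 297 169,143,0 | 298 177,150,0 | 299 182,155,0 | 300 185,157,0 | 301 188,159,0 | 302 188,160,0 | 303 188,159,0 | 304 189,160,0 | 305 188,160,0 | 306 188,160,0 | 307 187,160,0 | 308 187,159,0 | 309 188,160,0 | 310 188,160,0 | 311 188,160,0 | 312 188,159,0 | 313 188,159,0 | 314 187,159,0 | 315 187,159,0 | 316 186,159,0 | 317 185,160,28 | 318 188,169,108 | 319 197,190,169 | 320 209,208,202 | 321 213,213,211 | 322 213,215,212 | 323 213,214,213 | 324 213,215,213 | 325 213,215,212 | 326 213,214,213 | 327 213,215,213 | 328 213,214,212 | 329 213,214,212
```

Run:
```python
from h import *
o,im=snap('side','s5.png')
cv2.imwrite('pics/s5c.png',cv2.resize(im[175:235,235:300,::-1],(650,600),interpolation=cv2.INTER_CUBIC))
snap('top','t5.png')
im=cv2.imread('pics/s5.png')
```

```text
(no output)
```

View pics/s5c.png

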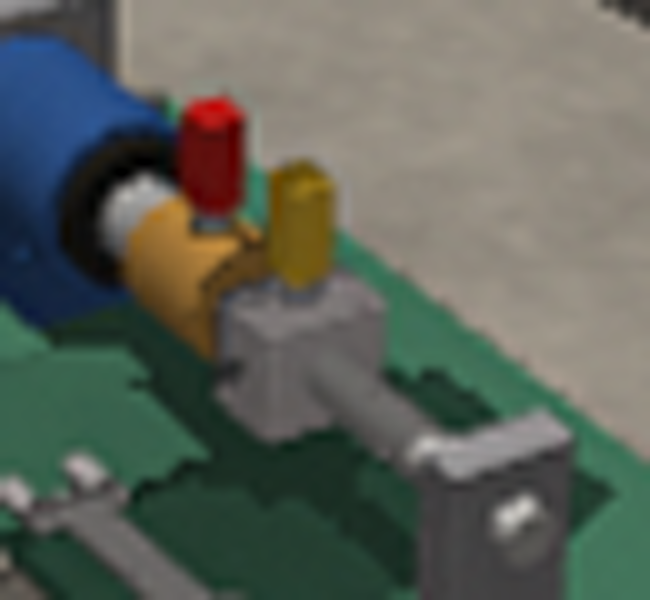

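Run:
```python
from h import *
u=np.array([.0872,.9962,0])
def d(name,pos,rot,r,y,z=.13):
    c=wcal(dict(ee_pos=np.array(pos),tcp_rot=np.array(rot)))
    a=[ray(c,253,v,z)@u*1e3 for v in (r[0],y[0],r[1],y[1])]
    print(name,np.round(a,2),'d near',a[2]-a[3],'d far',a[0]-a[1])
# far (side/top transition), near edge
d('w1',[.49871,-.01643,.23061],[-179.917,0,84.87],(180,198.2),(244.9,260.7))
d('w4',[.50166,.02639,.14575],[180,0,85.05],(221.8,248.5),(296,317.9))
o=get_obs(); print(o['ee_pos'],o['tcp_rot'])
d('w5',o['ee_pos'],o['tcp_rot'],(151.5,172.9),(211.5,229.3))
d('w5b',[.50246,-.00365,.22611],[180,0,85],(151.5,172.9),(211.5,229.3))
```

```text
w1 [ 37.98 -28.19  20.46 -45.98] d near 66.43719888621352 d far 66.1620581317362
w4 [78.06 22.63 59.32  4.07] d near 55.252875226937796 d far 55.431339069815806
[ 0.50178224 -0.00309229  0.22493663] [-1.79894593e+02  1.93895232e-03  8.50424097e+01]
w5 [78.51 23.05 59.62  5.  ] d near 54.61375364962456 d far 55.45994725361294
w5b [77.81 22.08 58.82  3.94] d near 54.88212723213893 d far 55.732774909771265
```

```bash
python3 -c "
from workcell import *
o=get_obs(); print(o['time'],o['wrist_force'],o['qd']); print(job_done())"
```

```text
24.7167 [ 0.22768632 -0.3986777  -0.06453185] [ 0.10183641 -0.04290634  0.20425049  0.23317962 -0.0547972  -0.14594736]
the job is handed in; nothing more can be done
None
```

I felt the play, moved the stop and checked the bite again. The collar is left at the bite with a gap to the stop of about 11–12 mm, and the job is handed in.

- **Free play felt:** about 62.8 mm, from the stop's buffer to the first bite. The highest force I read on the way was about 7 N, against the 15 N limit.
- **Stop moved:** 50.5 mm towards the coupling.
- **Check by feel:** I brought the collar back to the buffer, then pushed it to the bite. This gave a play of about 12.4 mm (±0.4). I held the second bite at about 6 N on the dog for roughly 0.4 s, then backed the collar off to the first-touch point and let go.
- **Last camera check:** this disagreed slightly. It put the two grips about 55–56 mm apart, which means a gap of about 10–11 mm. The camera read 0.9 mm short of the felt distance at the start, so about 11 mm is the likelier camera value. Both readings are inside the allowed 9.5–14.5 mm, so I did not touch the collar again.
- **At hand-in:** the gripper was clear above the unit. The arm never went near the other things on the table, but I did not measure their positions at the end. The job took 24.7 s.

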